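Draw the long spoon out from under the upper tier and hold it over the saucepan

TASK

The long wooden spoon lies in the lower tier of the two-tier utensil tray, its bowl under the fixed upper tier; the opening is too short for it to be lifted straight out. Tilt its handle up and draw the spoon out slantwise through the opening, then finish while still holding it: about level and still, with its bowl over the mouth of the saucepan on the hob, roughly 7 cm above the rim clear of saucepan and tray. Leave the teaspoon in the upper tier, the pepper mill, the tin and the mug as they are.

Things in the scene. Friction and masses are not known exactly. Their poses are not given: they have to be found in the camera images.
- tray: Fixed light bamboo two-tier utensil tray, 362 long (x) x 182 wide x 105 high. Origin: centre of its underside; +x from the open end to the covered end. Lower tier: floor top at z = 12 mm, inside 350 x 170, side walls 77 high, dark end wall at x = -178 only 50 high. Upper tier, fixed, over x = +10 to +181: underside 77 above the worktop, rims to 105 (front lip 99).
- tray_opening (a point): Centre of the opening that the upper tier leaves over the lower one: 185 mm along the tray (x -175 to +10) by 170 mm wide; the point lies 77 mm above the worktop, level with the side walls' tops; axes as the tray's.
- spoon_mid (a point): Middle of the brown wooden spoon, 311 long, 14 thick, 45 g, lying flat in the lower tier, bowl under the upper tier. +x runs from the handle end (-155 mm) to the bowl's tip (+155); z up. Bowl 44 wide; handle 12 to 25 wide, widening towards the bowl. Grasp it across y, 60 to 80 mm on the handle side of this point. (Another spoon, far left, is scenery.)
- spoon_handle_end (a point): Very end of the spoon's handle, half-way up, 155 mm from the middle; axes as spoon_mid.
- spoon_bowl (a point): Centre of the spoon's bowl, half-way up, 130 mm from the middle, 25 mm short of the tip; axes as spoon_mid.
- pot_rim (a point): Centre of the mouth of the steel saucepan, which stands fixed on the hob's black pan supports; the mouth's radius is 85 mm, the rim 132 mm above the worktop. Two short side handles reach 119 mm from its axis, 13 mm below the rim.
- teaspoon: Loose metal teaspoon, 139 x 30 x 10 mm, lying in the tray's upper tier; origin at the middle of its underside. Leave alone.
- pepper: Loose dark wooden pepper mill, 58 mm wide, 170 mm high, standing behind the tray; origin under its centre. Leave alone.
- tin: Loose green and cream tin, 57 mm wide, 72 mm high, standing left of the hob; origin under its centre. Leave alone.
- mug: Loose white mug with a handle, 78 x 116 x 101 mm, standing at the left; origin under its centre. Leave alone.

How it is judged:
On the way:
1. the spoon slants through the opening: its handle end above the low end wall while its bowl is still under the upper tier (z of spoon_handle_end in the frame of tray above 0.06 m and x of spoon_bowl in the frame of tray above 0.01 m and z of spoon_bowl in the frame of tray below 0.077 m), for 0.1 s.
At the end, for the whole second after the job is handed in: The spoon is held still in the fingers, level to within 20 degrees, the centre of its bowl within 60 mm (horizontally) of the centre of the saucepan's mouth and 25 to 140 mm above the rim, the spoon touching neither saucepan nor tray (horizontal distance between spoon_bowl and pot_rim below 0.06 m and z of spoon_bowl in the frame of pot_rim between 0.025 and 0.14 m and angle between spoon_mid's own x axis and vertical between 1.22 and 1.92 rad and contact force between spoon and the fingers above 1 N and contact force between spoon and pot below 0.1 N and contact force between spoon and tray below 0.1 N and linear speed of spoon below 0.04 m/s); the arm keeps its last pose, push and grip.
It fails at once if the teaspoon in the upper tier is shifted by more than 25 mm (distance of teaspoon from where it was at the start of the episode above 0.025 m).
It fails at once if the pepper mill, tin or mug is shifted by more than 25 mm (distance of any of pepper, tin, mug from where it was at the start of the episode above 0.025 m).
It also fails if it takes over 48 s, if anything falls off the work surface, if the arm or the gripper's body presses on something with over 40 N, if the wrist force passes 120 N, or if a joint passes its speed limit or range.

ROBOT

A 6-joint arm with a two-finger parallel gripper is mounted at the origin on a cart in front of the work surface, level with it; the furniture and walls round the work are solid. World frame = base frame: x ahead of the robot, y to its left, z up, the work surface at z = 0. Lengths are in m, angles in rad, forces in N, time in s.
With the tool pointing down it reaches from about 0.325 to 0.875 m from the base axis. Payload 4.4 kg.
Tool frame: the origin (TCP) lies between the finger pads; the fingertips stand 22 mm ahead of it and the grasp point (between the pads) lies 3 mm ahead of it; z points along the fingers, y is the line along which they close (so a half turn about z gives the same grasp; the last joint's range is limited). The gripper opens to 85 mm and grips with 20 to 120 N. Pads are 22 mm wide; open, the fingers measure 114 mm over their backs; the gripper's body (76 mm by 85 mm) begins 54 mm behind the grasp point. The pads swing forward as they close: fully open they stand 13 mm farther back than shut.
Start: joints at [-1.349, 0.207, 1.542, -0, 1.393, -0.15], TCP at [0.209, -0.536, 0.253] pointing down, gripper open.
Joint ranges: [-2.73, 2.73], [-0.86, 2.22], [0.23, 2.46], [-1.11, 4.25], [0.08, 2.63], [-2.82, 2.82]. Speed limits (rad/s): [2.79, 2.79, 3.14, 3.14, 3.14, 3.14].

INTERFACE

Orientations are given as a unit quaternion [x, y, z, w].
In Python, from bench import ctrl gives the robot as it stands. The module is installed in compiled form; this text tells all that it offers. Calls block until the motion is done:
- ctrl.move_pose(position, orientation): joint-space move of the TCP to a pose.
- ctrl.servo_line(position, attitude=None, velocity=0.15, guard=None): straight line of the TCP; attitude=None keeps the orientation; velocity is the mean speed in m/s. With guard (N) it stops when the force on the tool has changed by that much, and returns True; else False.
- ctrl.move_joints(angles): joint-space move.
- ctrl.release() and ctrl.grab(): open the fingers fully, or close them until they stop; the grip force is fixed at half the most.
- ctrl.wait(seconds).
- ctrl.solve_ik(position, orientation): joint angles nearest the present ones, or None.
- ctrl.read_state(): the state.
- ctrl.camera(name): name is "scene" or "top"; returns a dict with "image" (480x640x3 uint8, red, green, blue), "intrinsics" (3x3 intrinsics, pixels), "rvec" (rotation vector, rad) and "tvec" (3), from world to camera coordinates, as OpenCV has them. Camera axes: x right, y down, z forward; pixel columns grow to the right and rows downward; lengths in m; the calibration is good to about 2 mm. A picture is of the moment at which its call begins. There is no depth.
A pose or a line that the arm cannot do raises ctrl.MotionError and nothing moves.
- ctrl.finish_job(): hands the job in; it is judged then, once.
The state is a dict: "clock": time; "qpos": joint angles; "joint_velocities": joint speeds; "joint_torque": joint torques, N m; "tool_pos": TCP position; "ee_rot": TCP orientation; "ft_force": force on the tool from outside, world axes, zero at the start; "wrist_torque": the same for the moment, N m; "gripper_width": finger opening in m; "finger_force": force on a finger pad.
Only numpy, scipy, OpenCV 4.12 (cv2) and the standard library are available. Lean on these libraries where they do the work, as an engineer would, in place of code of your own. Each camera call takes 0.05 s, during which the arm holds its last target. There are 200 camera calls.

## Working session

There is one attempt and no reset: what is moved stays moved. The work goes in short steps, each a Python script; the robot and the scene stay as the last script left them, time stands still between calls to the robot, and variables do not carry over. Pictures are saved under pics/ and viewed, at most 10 in all, crops included, and the job is handed in when it is done.

```bash
mkdir -p pics
cat > h.py <<'E'
import numpy as np, cv2
from bench import ctrl
from scipy.spatial.transform import Rotation as R
def shot(name,fn=None):
    c=ctrl.camera(name)
    if fn: cv2.imwrite('pics/'+fn,cv2.cvtColor(c['image'],cv2.COLOR_RGB2BGR))
    return c
def ray(c,uv,z):
    Rm=cv2.Rodrigues(np.array(c['rvec'],float))[0];t=np.array(c['tvec'],float).ravel()
    o=-Rm.T@t; d=Rm.T@np.linalg.inv(np.array(c['intrinsics']))@np.array([uv[0],uv[1],1.])
    return o+d*(z-o[2])/d[2]
def proj(c,p):
    return cv2.projectPoints(np.array(p,float).reshape(-1,3),np.array(c['rvec'],float),np.array(c['tvec'],float),np.array(c['intrinsics'],float),None)[0].reshape(-1,2)
E
python3 - <<'E'
from h import *
for n in('top','scene'):
    c=shot(n,n+'0.png'); Rm=cv2.Rodrigues(np.array(c['rvec'],float))[0]
    print(n,-Rm.T@np.array(c['tvec']).ravel(),Rm[2],c['intrinsics'])
E
```

```text
top [-0.00260645 -0.18564625  1.57822798] [ 0.36798035  0.12494842 -0.92140021] [[501.66892794   0.         325.60578522]
 [  0.         501.66892794 240.25728053]
 [  0.           0.           1.        ]]
scene [-1.1844937   1.07548731  1.33645426] [ 0.73498679 -0.43589462 -0.51941341] [[579.00623232   0.         326.08320541]
 [  0.         579.00623232 236.28144929]
 [  0.           0.           1.        ]]
```

View pics/top0.png

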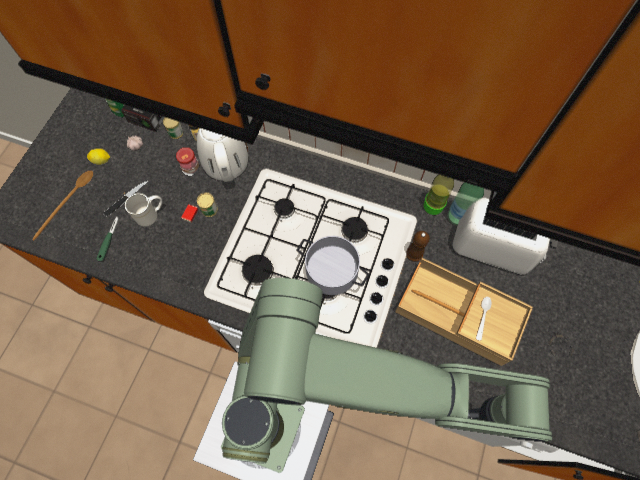

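View pics/scene0.png

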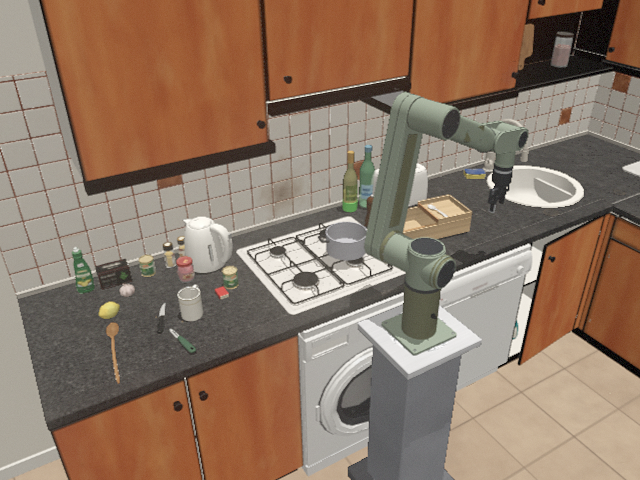

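The top view shows the tray at about (465,310), with its open end on the left and the spoon handle at about (415,290)–(462,312). The saucepan is at (332,265) and the pepper mill at (418,245). I'll enlarge the tray and pan area.

Run:
```python
import cv2
im=cv2.imread('pics/top0.png')
cv2.imwrite('pics/crop1.png',cv2.resize(im[225:370,385:545],None,fx=4,fy=4,interpolation=cv2.INTER_CUBIC))
cv2.imwrite('pics/crop2.png',cv2.resize(im[220:315,280:390],None,fx=5,fy=5,interpolation=cv2.INTER_CUBIC))
```

```text
(no output)
```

View pics/crop1.png

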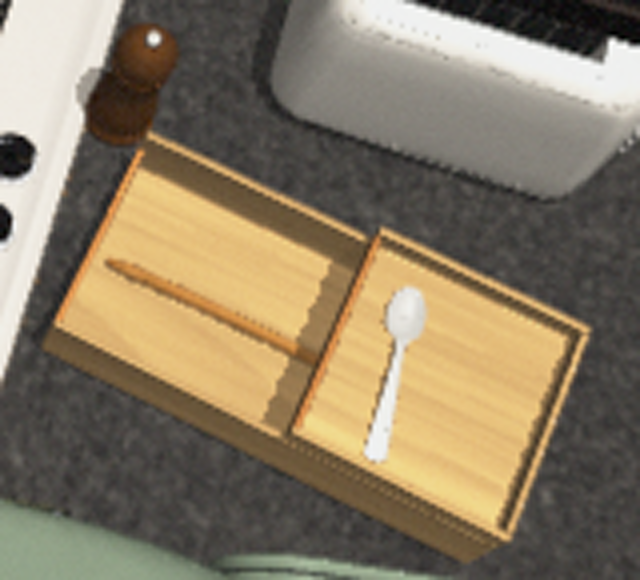

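View pics/crop2.png

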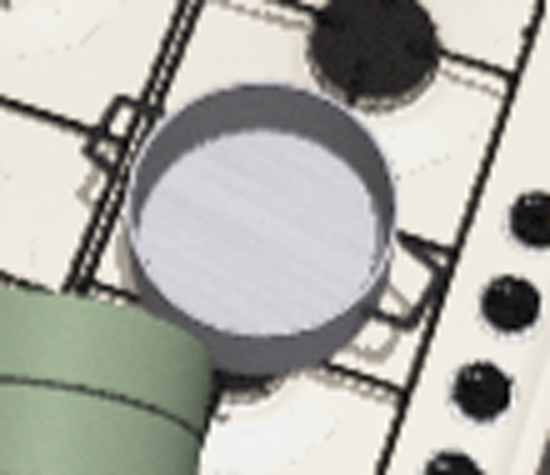

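The tray crop shows the upper-tier rim corners at (380,230), (588,328), (512,540), the end wall's top running from (145,152) to (58,325), and the handle end at (107,263). In the pan crop the rim ellipse spans x 130–396 and y 82–335.

```bash
cat > m.py <<'E'
from h import *
c=shot('top'); im=c['image']
g=lambda x,y,s,ox,oy:((x+.5)/s-.5+ox,(y+.5)/s-.5+oy)
A=lambda x,y,z:ray(c,g(x,y,4,385,225),z)
BL,BR,FR=A(380,230,.105),A(588,328,.105),A(512,540,.105); FL=A(293,434,.099)
W1,W2=A(145,152,.05),A(58,325,.05); C1=A(150,134,.077); C2=A(45,343,.077)
n=lambda a,b:np.linalg.norm(a[:2]-b[:2])
print('upper 171x182:',n(BL,BR),n(BR,FR),n(FL,FR),n(BL,FL),'wall',n(W1,W2),'len362',n(C1,BR))
ex=(BR-BL)[:2]/n(BL,BR)+(FR-FL)[:2]/n(FL,FR); ey=(BR-FR)[:2]
a1=np.arctan2(ex[1],ex[0]); a2=np.arctan2(-ey[0],ey[1]); a3=np.arctan2(*(BR-C1)[[1,0]])
ya=a3
print('yaw',a1,a2,a3)
u=np.array([np.cos(ya),np.sin(ya)]);v=np.array([-u[1],u[0]])
T=(BR[:2]-.181*u-.091*v+FR[:2]-.181*u+.091*v+C1[:2]+.181*u-.091*v)/3
for p in(BL,BR,FR,FL,W1,W2,C1,C2): print((p[:2]-T)@u,(p[:2]-T)@v)
# spoon
hsv=cv2.cvtColor(im,cv2.COLOR_RGB2HSV).astype(int)
m=np.zeros(im.shape[:2],np.uint8); m[288:317,409:464]=1
m&=((hsv[...,1]>150)&(hsv[...,2]<215)).astype(np.uint8)
nl,L,st,_=cv2.connectedComponentsWithStats(m); print(st[1:])
k=1+np.argmax(st[1:,4]); ys,xs=np.where(L==k)
P=np.array([ray(c,(x,y),.02)[:2] for x,y in zip(xs,ys)])
vx=cv2.fitLine(P.astype(np.float32),cv2.DIST_HUBER,0,.001,.001).ravel(); d=vx[:2]*np.sign(vx[:2]@u); o=vx[2:]
s=(P-o)@d; print('vis',s.min(),s.max(),'width',np.std((P-o)@np.array([-d[1],d[0]]))*3.46)
H=o+d*s.min(); M=H+.155*d
print('tray',T,'spoon yaw',np.arctan2(d[1],d[0]),'end',H,A(107,263,.02),'mid',M,'tray fr end',(H-T)@u,(H-T)@v,'mid',(M-T)@u,(M-T)@v)
gpt=lambda x,y:ray(c,g(x,y,5,280,220),.132)
l,r,t,b=gpt(130,215),gpt(396,215),gpt(263,82),gpt(263,335); print('pot',(l+r)/2,(t+b)/2,n(l,r),n(t,b))
print('pepper base',A(122,128,0),'top',A(150,40,.17))
E
python3 m.py
```

```text
upper 171x182: 0.16755039809035668 0.17780730957640076 0.16912940059097725 0.17733754466105 wall 0.16492152736812377 len362 0.3559346819930362
yaw -1.7065818461406674 -1.6961066920803094 -1.7125807105641293
0.010456018368940468 0.08836025411459203
0.17800187119365365 0.08959439408905061
0.1809309396057288 -0.08818878817810144
0.011803353287935314 -0.08897217223497879
-0.17494582179545842 0.08510254987999163
-0.17692928986074435 -0.079807049731034
-0.17793281079938253 0.08959439408905065
-0.18009612996686353 -0.10603505924399434
[[412 290  52  26 151]]
vis -0.08769686154348189 0.08943398482580947 width 0.009706729292208841
tray [ 0.53046627 -0.45729755] spoon yaw -1.7017259973610983 end [ 0.55225397 -0.29687931] [ 0.54900373 -0.29514657  0.02      ] mid [ 0.5320178  -0.45055266] tray fr end -0.16188732642085657 -0.0010996016869089485 mid -0.006896457184689362 0.0005828458262703335
pot [ 0.51185159 -0.03384202  0.132     ] [ 0.51748728 -0.03180532  0.132     ] 0.16342278666688598 0.16598953287343252
pepper base [ 0.67463013 -0.27567986  0.        ] top [ 0.67867853 -0.26641333  0.17      ]
```

The sizes agree with the given ones to within a few mm, so I'll go in for the grasp.

```bash
cat >> h.py <<'E'
psi=-1.703; d=np.array([np.cos(psi),np.sin(psi),0]); M=np.array([.532,-.451,.019]); POT=np.array([.5145,-.033,.132])
def ori(th,flip=False):
    r=R.from_euler('z',psi)*R.from_euler('y',th)*R.from_euler('x',np.pi)
    return r*R.from_euler('z',np.pi) if flip else r
def st(*k):
    s=ctrl.read_state(); print({x:np.round(s[x],3).tolist() for x in('clock','tool_pos','ft_force','gripper_width','finger_force')+k})
E
python3 - <<'E'
from h import *
S=M-.07*d
q0=np.array(ctrl.read_state()['qpos'])
for f in(False,True):
    for p,th in((S+[0,0,.2],0),(S+[0,0,.02],0),(S-.16*d+[0,0,.1],.25),(POT-.2*d+[0,0,.088],0)):
        q=ctrl.solve_ik(p,ori(th,f).as_quat()); print(f,None if q is None else np.round(q,2))
f=min((False,True),key=lambda f:99 if (q:=ctrl.solve_ik(S+[0,0,.2],ori(0,f).as_quat())) is None else abs(q[5]-q0[5]))
print('flip',f); open('flip','w').write(str(int(f)))
Q=ori(0,f).as_quat()
ctrl.move_pose(S+[0,0,.18],Q); st()
ctrl.servo_line(np.r_[S[:2],.065],None,.15); st()
print(ctrl.servo_line(np.r_[S[:2],.030],None,.03,guard=4)); st('qpos')
shot('top','t1.png'); 
c=shot('top'); im=cv2.cvtColor(c['image'],cv2.COLOR_RGB2BGR); cv2.imwrite('pics/t1c.png',cv2.resize(im[215:375,380:550],None,fx=3.5,fy=3.5))
E
```

```text
False [-0.74  0.42  1.34 -0.    1.38  2.53]
False [-0.74  0.62  1.45 -0.    1.07  2.53]
False [-0.63  0.46  1.53  0.23  1.29  2.57]
False None
True [-0.74  0.42  1.34 -0.    1.38 -0.61]
True [-0.74  0.62  1.45 -0.    1.07 -0.61]
True [-0.63  0.46  1.53  0.23  1.29 -0.58]
True [0.14 0.22 1.6  0.   1.32 0.28]
flip True
{'clock': 1.533, 'tool_pos': [0.54, -0.383, 0.199], 'ft_force': [0.203, -0.568, 0.892], 'gripper_width': 0.085, 'finger_force': 0.0}
{'clock': 2.575, 'tool_pos': [0.542, -0.382, 0.066], 'ft_force': [-0.076, -0.149, 0.385], 'gripper_width': 0.086, 'finger_force': 0.0}
False
{'clock': 3.892, 'tool_pos': [0.541, -0.382, 0.03], 'ft_force': [-0.515, 0.316, -0.37], 'gripper_width': 0.085, 'finger_force': 0.0, 'qpos': [-0.745, 0.627, 1.455, -0.0, 1.058, -0.612]}
```

View pics/t1c.png

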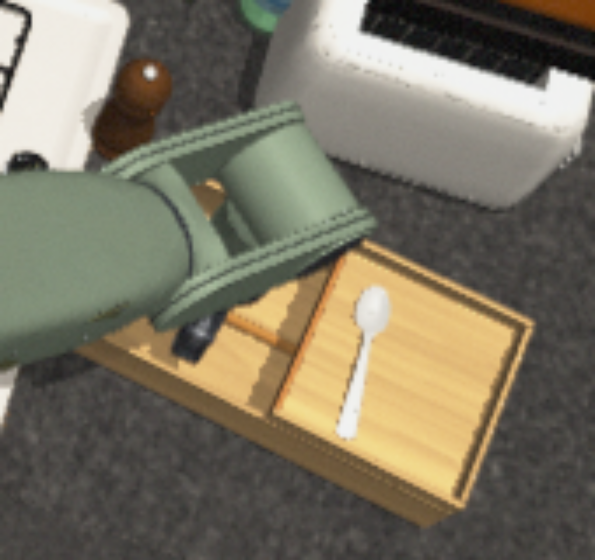

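The image shows the gripper straddling the spoon inside the opening, with one finger at (200,335) and the spoon at (260,335). There was no floor contact at a TCP height of 0.030, so the 22 mm fingertip figure must apply to closed fingers. I'll grab at 0.036, then make a small tilt to check the hold.

```bash
cat >> h.py <<'E'
OFF=.017
def tcp(S,th): return np.array(S)-OFF*ori(th,True).apply([0,0,1])
def go(S,th,v=.1):
    ctrl.servo_line(tcp(S,th),ori(th,True).as_quat(),v)
def axis(th): return np.array([np.cos(th)*d[0],np.cos(th)*d[1],-np.sin(th)])
E
python3 - <<'E'
from h import *
S=M-.07*d
ctrl.servo_line(np.r_[S[:2],.036],None,.05); ctrl.grab(); st()
tip=M+.155*d+[0,0,.004]
for deg in(3,6,9,12,15):
    th=np.radians(deg); go(tip-.225*axis(th),th,.06); st()
ctrl.wait(.2)
shot('scene','s1.png'); c=shot('scene'); p=proj(c,[tip-.25*axis(th)])[0].astype(int); print(p)
im=cv2.cvtColor(c['image'],cv2.COLOR_RGB2BGR); cv2.imwrite('pics/s1c.png',cv2.resize(im[p[1]-70:p[1]+60,p[0]-60:p[0]+100],None,fx=4,fy=4))
E
```

```text
{'clock': 4.883, 'tool_pos': [0.541, -0.382, 0.036], 'ft_force': [0.372, -0.474, 1.054], 'gripper_width': 0.018, 'finger_force': 58.096}
{'clock': 5.3, 'tool_pos': [0.541, -0.383, 0.052], 'ft_force': [0.239, -0.48, -0.498], 'gripper_width': 0.018, 'finger_force': 58.008}
{'clock': 5.65, 'tool_pos': [0.541, -0.385, 0.063], 'ft_force': [0.424, 0.585, -0.801], 'gripper_width': 0.018, 'finger_force': 58.007}
{'clock': 6.0, 'tool_pos': [0.541, -0.387, 0.075], 'ft_force': [0.21, -0.124, -0.599], 'gripper_width': 0.018, 'finger_force': 58.006}
{'clock': 6.35, 'tool_pos': [0.54, -0.39, 0.086], 'ft_force': [0.224, 0.194, -0.575], 'gripper_width': 0.018, 'finger_force': 58.005}
{'clock': 6.7, 'tool_pos': [0.54, -0.394, 0.097], 'ft_force': [0.347, -0.287, -0.589], 'gripper_width': 0.018, 'finger_force': 58.005}
[407 216]
```

View pics/s1c.png

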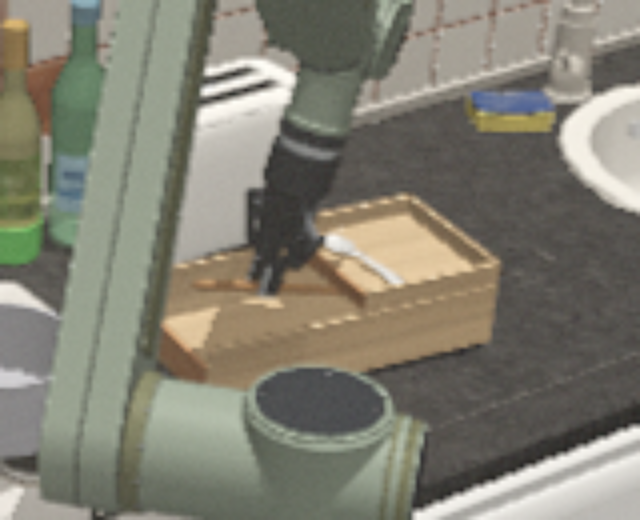

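The spoon is held, with its handle end raised at about (195,285) in the crop. The forces are small, so I'll draw it out along its axis.

Run:
```python
from h import *
th=np.radians(15); S=M+.155*d+[0,0,.004]-.225*axis(th); Q=ori(th,True).as_quat()
for s in(.03,.06,.09,.12,.15,.18,.2):
    hit=ctrl.servo_line(tcp(S-s*axis(th),th),Q,.1,guard=8); st()
    if hit: print('HIT',s);break
else:
    S=S-.2*axis(th); go(S+[0,0,.12],th,.15); st()
    shot('top','t2.png')
```

```text
{'clock': 7.45, 'tool_pos': [0.544, -0.364, 0.106], 'ft_force': [1.08, 0.667, -1.286], 'gripper_width': 0.018, 'finger_force': 58.028}
{'clock': 7.9, 'tool_pos': [0.548, -0.336, 0.114], 'ft_force': [0.02, 0.108, -1.026], 'gripper_width': 0.018, 'finger_force': 58.028}
{'clock': 8.35, 'tool_pos': [0.551, -0.307, 0.121], 'ft_force': [-0.004, -0.628, -1.179], 'gripper_width': 0.018, 'finger_force': 58.027}
{'clock': 8.8, 'tool_pos': [0.555, -0.278, 0.129], 'ft_force': [-0.093, -0.357, 0.236], 'gripper_width': 0.018, 'finger_force': 58.025}
{'clock': 9.25, 'tool_pos': [0.559, -0.249, 0.137], 'ft_force': [-0.236, -0.468, -0.719], 'gripper_width': 0.018, 'finger_force': 58.025}
{'clock': 9.7, 'tool_pos': [0.563, -0.221, 0.145], 'ft_force': [-0.27, -0.191, 0.17], 'gripper_width': 0.018, 'finger_force': 58.024}
{'clock': 10.05, 'tool_pos': [0.565, -0.201, 0.15], 'ft_force': [-0.629, 0.055, -0.951], 'gripper_width': 0.018, 'finger_force': 58.024}
{'clock': 11.0, 'tool_pos': [0.564, -0.202, 0.268], 'ft_force': [0.71, 0.866, -1.163], 'gripper_width': 0.018, 'finger_force': 58.0}
```

View pics/t2.png

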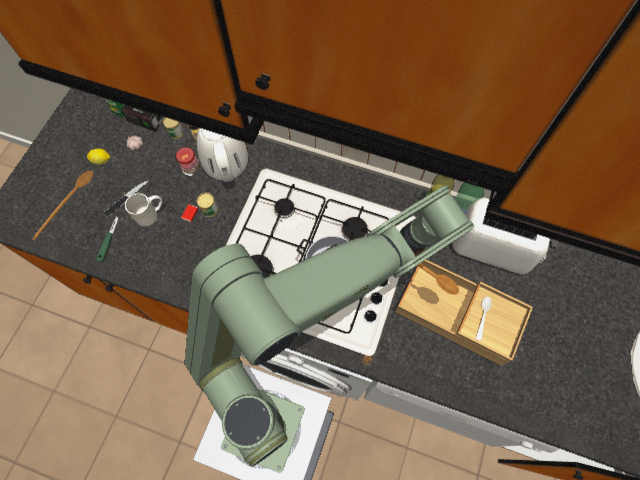

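The spoon is out: its bowl shows at (447,284) above the tray, and the teaspoon at (485,310) hasn't moved. I'll level the spoon, carry it over the pan and check.

Run:
```python
from h import *
th=np.radians(15); S=M+.155*d+[0,0,.124]-.425*axis(th)
go(S,0,.1); st()
G=POT-.2*d; G[2]=S[2]
go(G,0,.15); st()
G[2]=.132+.075; go(G,0,.08); ctrl.wait(.4); st()
c=shot('top','t3.png'); shot('scene','s3.png')
im=cv2.imread('pics/t3.png'); cv2.imwrite('pics/t3c.png',cv2.resize(im[160:340,190:440],None,fx=3,fy=3))
im=cv2.imread('pics/s3.png'); cv2.imwrite('pics/s3c.png',cv2.resize(im[170:300,200:410],None,fx=3.5,fy=3.5))
print(proj(c,[G,G+.2*d,POT]))
```

```text
{'clock': 11.458, 'tool_pos': [0.565, -0.197, 0.269], 'ft_force': [0.407, -0.425, 0.392], 'gripper_width': 0.018, 'finger_force': 58.136}
{'clock': 14.033, 'tool_pos': [0.541, 0.165, 0.27], 'ft_force': [-0.337, -0.462, -0.772], 'gripper_width': 0.018, 'finger_force': 58.136}
{'clock': 15.158, 'tool_pos': [0.541, 0.165, 0.224], 'ft_force': [-0.009, 0.184, -0.731], 'gripper_width': 0.018, 'finger_force': 58.134}
[[273.48816622 224.14851011]
 [332.75258045 252.83470057]
 [332.24151241 261.75192723]]
```

View pics/t3c.png

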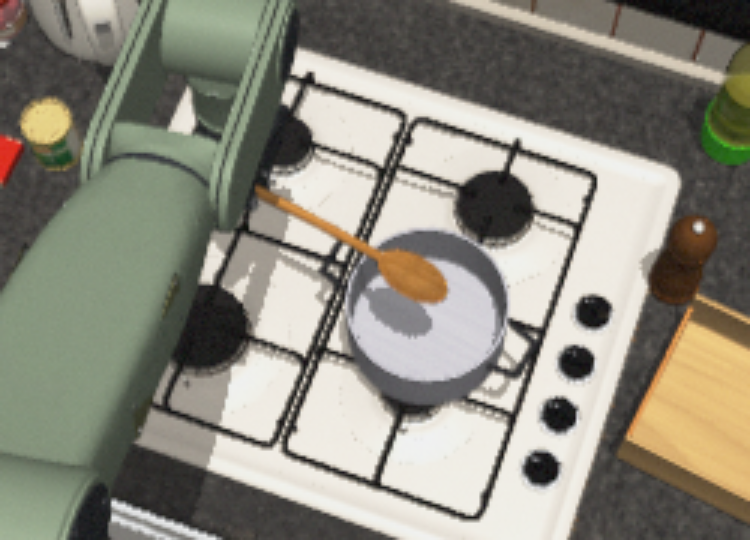

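View pics/s3c.png

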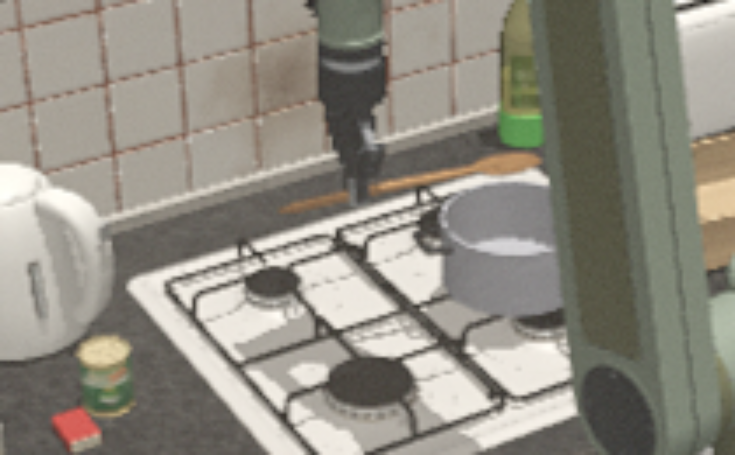

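In the top crop the bowl sits over the pan mouth at (415,275), and the pepper mill and tin still stand. In the scene crop the bowl is at (510,165) and the handle end at (285,210), and the spoon looks level. I'll triangulate the bowl before handing in.

Run:
```python
from h import *
a=ctrl.camera('top');b=ctrl.camera('scene')
P=lambda c:np.array(c['intrinsics'])@np.c_[cv2.Rodrigues(np.array(c['rvec'],float))[0],np.array(c['tvec'],float).reshape(3)]
X=cv2.triangulatePoints(P(a),P(b),np.array([[328.3],[251.7]]),np.array([[345.7],[217.]]));X=(X[:3]/X[3]).ravel()
print('bowl',X,'rel pot',X-POT); G=POT-.2*d;G[2]=.207
print('scene expected bowl,end',proj(b,[G+.2*d,G-.085*d]))
ok=np.hypot(*(X-POT)[:2])<.04 and .045<X[2]-.132<.12
if ok: st('joint_velocities'); print(ctrl.finish_job())
```

```text
bowl [ 0.51371235 -0.0209141   0.19945555] rel pot [-0.00078765  0.0120859   0.06745555]
scene expected bowl,end [[347.60330025 214.26432533]
 [280.3503135  228.89936822]]
{'clock': 15.358, 'tool_pos': [0.541, 0.165, 0.224], 'ft_force': [0.384, 0.119, -0.533], 'gripper_width': 0.018, 'finger_force': 58.133, 'joint_velocities': [0.001, 0.002, -0.002, 0.0, 0.0, -0.0]}
the job is handed in; nothing more can be done
None
```

I drew the spoon out slantwise and handed the job in at about 15 s. It is held level and still, with its bowl measured 12 mm from the saucepan's centre and 67 mm above the rim; the verdict itself wasn't returned.

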